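# Pull-test the suction-cup bracket beside the aquarium

## Robot

A 6-joint arm with a two-finger parallel gripper is mounted at the origin on the work surface. World frame = base frame: x ahead of the robot, y to its left, z up, the work surface at z = 0. Lengths are in m, angles in degrees, forces in N, time in s.
With the tool pointing down it reaches from about 0.35 to 1 m from the base axis. Payload 7.1 kg.
Tool frame: the origin (TCP) lies midway between the tips of the shut fingers; the grasp point (between the pads) lies 19 mm behind it; z points along the fingers, y is the line along which they close (so a half turn about z gives the same grasp; the last joint's range is limited). The gripper opens to 85 mm and grips with 20 to 120 N. Pads are 22 mm wide; open, the fingers measure 114 mm over their backs; the gripper's body (76 mm by 85 mm) begins 54 mm behind the grasp point. The pads swing forward as they close: fully open they stand 13 mm farther back than shut.
Start: joints at [63.14, 24.242, 93.386, -0, 62.372, -1.089], TCP at [0.272, 0.563, 0.231] pointing down, gripper open.
Joint ranges: [-172.04, 172.04], [-51.8, 120.97], [4.93, 147.93], [-75.15, 255.16], [6.16, 154.13], [-145.62, 145.62]. Speed limits (degrees/s): [136.94, 136.94, 172.46, 180, 180, 180].

## Interface

Orientations are given as [roll, pitch, yaw] about the fixed x, y, z axes, in that order (R = Rz(yaw) Ry(pitch) Rx(roll)).
In Python, from station import * gives the robot as it stands. The module is installed in compiled form; this text tells all that it offers.
- The arm moves only by the tool drive_tool, never from a script. Its argument "commands" is a list that holds one entry, the list of rows, each a list of 5 numbers: the shift along the tool's x, y, z in cm, then the turn about the tool's z in degrees, then the opening, from -1 (shut) to 1 (fully open), so that 0 is half open. In form: [[[x, y, z, roll, hand], ...]]. A call has 1 to 12 rows; each row is the pose to reach, as a shift and turn from the pose commanded when the call began, along the tool's axes at that moment; what a row does not reach only later rows make up. A row lasts 1/10 s, in which the tool goes at most 50 mm and 8.59 degrees, less where a joint would pass 70% of its speed; a pose out of reach is approached as far as the arm can. A call with a gripper value outside its range is refused whole. The fingers move at their own pace and stop on an object; the grip force is fixed at half the most. Time passes only in rows, so rows that repeat a pose let the fingers close. It gives the time, the measured TCP pose, the force, the opening and the grip force at its end, in the units of the state.
- sense(): the state, without advancing time (a new reading comes with each control period).
- snapshot(name): name is "scene" or "top" or "wrist"; returns the picture (480x640x3 uint8, blue, green, red); there is no depth.
- calibration(name): a dict with "intrinsics" (3x3 intrinsics, pixels), "R" (3x3) and "t" (3): a world point X has camera coordinates R X + t; the wrist camera has in their place "T_tool_cam" (4x4, takes a point from camera to tool coordinates, whose origin is the TCP and whose axes are the flange's). Camera axes: x right, y down, z forward; pixel columns grow to the right and rows downward; lengths in m; the calibration is good to about 2 mm. A picture is of the moment at which its call begins: read the wrist's pose just before it. calibration takes no time and is no camera call.
- finish_job(): hands the job in; it is judged then, once.
Trained networks look in the newest picture that a camera, given by its name, has taken for a name from the list of things; names that differ only in an ending like _2 or _b are one class to them, and where a whole thing is asked for, a point or a joint stands for the part that bears it (a point fixed in the world has none). Each returns a list of dicts, best first, with "score" (0 to 1); they miss things now and then, are a little off and sometimes report something else, mostly with a low value. They report only what shows in the picture. A call takes as long as a camera call. They do not tell look-alikes from the thing itself.
- look_for(query, camera): "rect" ([centre column, centre row, width, height] in pixels, round what is visible of it).
- outline_of(query, camera): "pixels" (480x640 bool, what is visible of it) and "rect" ([centre column, centre row, width, height] in pixels, round what is visible of it).
- landmark_of(query, camera): "at" ([column, row] in pixels: a listed point, or the origin of a listed thing).
The state is a dict: "clock": time; "joint_positions": joint angles; "joint_vel": joint speeds; "joint_efforts": joint torques, N m; "tool_pos": TCP position; "orientation": TCP orientation; "wrist_force": force on the tool from outside, world axes, zero at the start; "moment": the same for the moment, N m; "width": finger opening in m; "grasp_force": force on a finger pad.
Only numpy, scipy, OpenCV 4.12 (cv2) and the standard library are available. Lean on these libraries where they do the work, as an engineer would, in place of code of your own. Each camera call takes 0.05 s, during which the arm holds its last target. There are 200 camera calls.

## Task

Test the hold of the grey suction-cup bracket: draw the yellow handle of its spring gauge out until the black pointer bar at the handle's foot stands over the green band, and keep it there for two seconds without ever letting it reach the red band. Then ease the handle gently all the way back home, without letting it snap, and let go. Leave the blue-handled gauge and the glass diffuser on the turntable alone.

Things in the scene. Friction and masses are not known exactly. Their poses are not given: they have to be found in the camera images.
- grey_gauge (a joint): Extension (m) of the grey bracket's spring gauge: 0 home, grows as the yellow handle is drawn off its tube; stop 0.088. Pointer is over the green band of the fixed white board (310 x 80 x 12 mm) from 0.035 to 0.060 (middle 0.0475), bare white to 0.070, then red. Spring pulls home, 3 N at 0, 10 N at green, plus 2 N drag per 0.1 m/s; let go at green it snaps back.
- yellow_grip (a point): Middle of the yellow handle, 66 mm above the beech: upright paddle 14 mm thick (x), 26 mm wide (y), 22 to 82 mm high, on a thin rod (top at 40 mm); black pointer bar (66 x 4 mm) at its foot. z up, x level towards the fixed gauge tube (26 mm diameter, top at 49 mm, its end 50 mm from the handle's middle at home); pull along -x, roughly towards the robot.
- black_gauge (a joint): Extension (m, 0 home, grows as drawn) of the other spring gauge: same size and jig, but a black bracket and a blue handle. Not to be used; it stays at 0.
- diffuser: Clear glass diffuser, fragile, standing loose on the fixed round white turntable (220 mm diameter, top 22 mm above the beech) between the two jigs, beside a blue ceramic cave and a black check valve. 40 mm diameter at the foot, 72 mm tall; origin at the middle of its underside, z up.
Mind the look-alikes: they are no part of the job. Of the things shaped like the diffuser, the clear one is meant.

How it is judged (in metres and radians):
On the way:
1. the yellow handle's pointer is held over the green band for 1.5 s (value of joint grey_gauge between 0.035 and 0.06 m), for 1.5 s.
At the end, for the whole second after the job is handed in: After the held pull, the yellow-handled gauge is back home (within 4 mm) and at rest, the blue-handled gauge is still home (within 6 mm), and the glass diffuser stands upright within 20 mm of where it stood (value of joint grey_gauge below 0.004 m and velocity of joint grey_gauge between -0.01 and 0.01 m/s and value of joint black_gauge below 0.006 m and distance of diffuser from where it was at the start of the episode below 0.02 m and angle between diffuser's own z axis and vertical below 0.3 rad); the robot touches nothing.
It fails at once if the yellow handle's pointer reaches the red band (extension over 70 mm) (value of joint grey_gauge above 0.07 m).
It fails at once if the gauge snaps back (returns faster than 0.35 m/s) (velocity of joint grey_gauge below -0.35 m/s).
It fails at once if the blue-handled gauge is pulled (over 6 mm) (value of joint black_gauge above 0.006 m).
It fails at once if the glass diffuser is shifted over 20 mm or tipped over 0.3 rad (distance of diffuser from where it was at the start of the episode above 0.02 m or angle between diffuser's own z axis and vertical above 0.3 rad).
It also fails if it takes over 38 s, if anything falls off the work surface, if the arm or the gripper's body presses on something with over 40 N, if the wrist force passes 120 N, or if a joint passes its speed limit or range.

## Working session

There is one attempt and no reset: what is moved stays moved. The work goes in short steps, Python scripts to look and compute and a tool call to move; the robot and the scene stay as the last step left them, time stands still between calls to the robot, and variables do not carry over. Pictures are saved under pics/ and viewed, at most 10 in all, crops included, and the job is handed in when it is done.

Besides the shell and the picture viewer there is one more tool, called after "Request:" by a JSON object that holds its "op" and its "data", one argument or row to a line. drive_tool: Moves the arm, as the interface text tells. Its arguments: {"type":"object","properties":{"commands":{"type":"array","items":{"type":"array","items":{"type":"array","items":{"type":"number"}}}}},"required":["commands"]}

```bash
mkdir -p pics; python3 - <<'E'
from station import *
import cv2,numpy as np
s=sense();print(s['clock'],s['tool_pos'],s['orientation'],s['width'],s['wrist_force'])
for c in['scene','top']:
    im=snapshot(c);cv2.imwrite(f'pics/{c}0.png',im)
    for q in['yellow_grip','diffuser']:
        print(c,q,[(np.round(d['at']),round(d['score'],2)) for d in landmark_of(q,c)])
    print(c,'gauge',[(np.round(d['rect']),round(d['score'],2)) for d in look_for('grey_gauge',c)])
E
```

```text
0.0 [0.27144985 0.56234481 0.23053997] [-1.79910979e+02 -9.87128202e-04  1.54230258e+02] 0.08545285925717463 [-0.81276645 -0.53185647 -0.3283808 ]
scene yellow_grip [(array([212., 331.]), 0.95)]
scene diffuser [(array([178., 281.]), 0.92), (array([280., 264.]), 0.71)]
scene gauge [(array([218., 343.,  37.,  46.]), 0.68)]
top yellow_grip []
top diffuser [(array([355., 270.]), 0.81), (array([430., 333.]), 0.69)]
top gauge [(array([450., 233.,  34.,  30.]), 0.75)]
```

View pics/scene0.png

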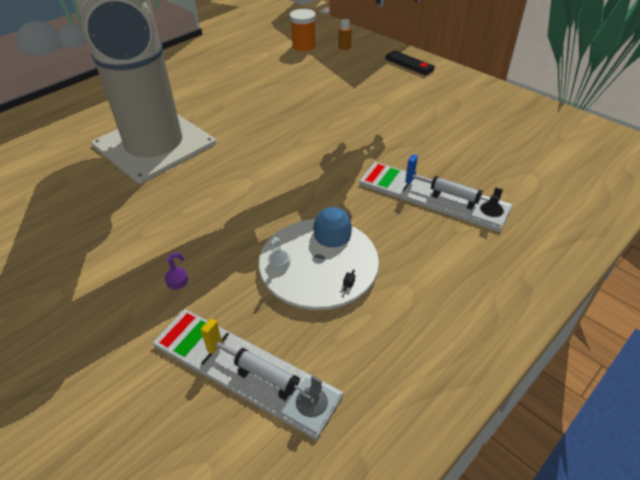

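View pics/top0.png

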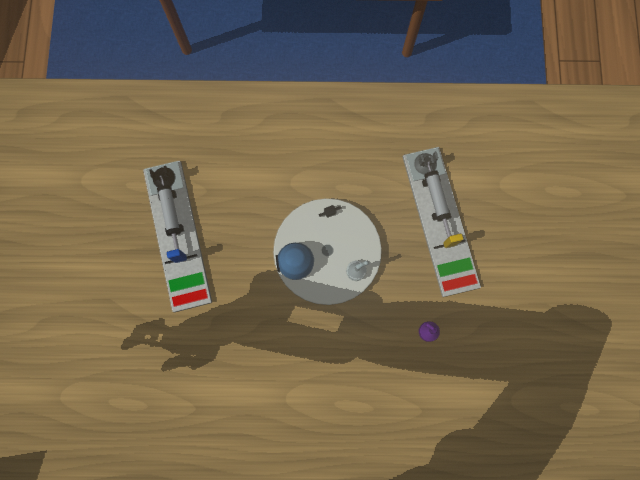

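The scene view shows the yellow handle at (212,335), with the blue look-alike handle at (412,168). The clear diffuser is at (278,262), and its purple look-alike is at (176,275). In the top view, yellow is at (453,240), blue (176,256), clear diffuser (358,270) and purple (429,331). I choose the yellow handle on the grey bracket, on the right in the top view.

```bash
cat > h.py <<'E'
from station import *
import cv2,numpy as np
def ray(c,uv,z):
    k=calibration(c);R,t,K=map(np.array,(k['R'],k['t'],k['intrinsics']))
    d=R.T@np.linalg.solve(K,[*uv,1]);o=-R.T@t
    return o+d*(z-o[2])/d[2]
def blobs(im,lo,hi,roi):
    m=cv2.inRange(cv2.cvtColor(im,cv2.COLOR_BGR2HSV),lo,hi);r=np.zeros_like(m)
    x0,y0,x1,y1=roi;r[y0:y1,x0:x1]=m[y0:y1,x0:x1];return r
Y=((20,120,60),(35,255,255));G=((50,100,40),(80,255,255));RD=((0,150,60),(6,255,255))
def rd2(im,roi): return blobs(im,*RD,roi)|blobs(im,(174,150,60),(180,255,255),roi)
def cen(m):
    M=cv2.moments(m,True);return M['m10']/M['m00'],M['m01']/M['m00'],M['m00']
E
python3 - <<'E'
from h import *
roi={'top':(400,140,490,300),'scene':(140,300,350,440)}
for c in roi:
    im=cv2.imread(f'pics/{c}0.png')
    for n,m,z in(('y',blobs(im,*Y,roi[c]),.066 if c=='scene' else .075),('g',blobs(im,*G,roi[c]),.012),('r',rd2(im,roi[c]),.012)):
        u=cen(m); print(c,n,np.round(u,1),ray(c,u[:2],z).round(4))
        if n=='g':print(cv2.minAreaRect(cv2.findNonZero(m)), [ray(c,p,.012).round(4)[:2] for p in cv2.boxPoints(cv2.minAreaRect(cv2.findNonZero(m)))])
    k=calibration(c);print(c,'campos',(-np.array(k['R']).T@np.array(k['t'])).round(3))
print('board top corners',[ray('top',p,.012).round(4)[:2] for p in((405,155),(441,148),(480,287),(444,296))])
print('diff',ray('top',(355,270),.022).round(3), 'purple',ray('top',(429,331),.03).round(3))
im=cv2.imread('pics/top0.png')[140:305,395:490];a=cv2.resize(im,None,fx=3.4,fy=3.4,interpolation=2)
im=cv2.imread('pics/scene0.png')[300:440,140:350];b=cv2.resize(im,None,fx=2.2,fy=2.2,interpolation=2)
o=np.zeros((565,800,3),np.uint8);o[:a.shape[0],:a.shape[1]]=a;o[:b.shape[0],330:330+b.shape[1]]=b;cv2.imwrite('pics/crop.png',o)
E
```

```text
top y [453.  240.1 162. ] [ 0.5811 -0.2488  0.075 ]
top g [454.7 266.8 393. ] [ 0.5392 -0.2655  0.012 ]
((454.7059326171875, 266.82354736328125), (11.64171028137207, 33.46991729736328), 75.96376037597656) [array([ 0.542 , -0.2296]), array([ 0.5595, -0.2964]), array([ 0.5362, -0.3012]), array([ 0.5188, -0.2346])]
top r [459.1 282.1 309. ] [ 0.5078 -0.2731  0.012 ]
top campos [0.348 0.009 1.154]
scene y [ 239.4  374.9 8232. ] [ 0.6728 -0.2705  0.066 ]
scene g [189.4 340.2 428. ] [ 0.5365 -0.2722  0.012 ]
((191.40707397460938, 338.606201171875), (12.511587142944336, 41.579864501953125), 41.18592834472656) [array([ 0.5332, -0.3014]), array([ 0.5145, -0.2344]), array([ 0.5394, -0.2334]), array([ 0.5566, -0.2996])]
scene r [176.9 329.8 364. ] [ 0.5047 -0.2747  0.012 ]
scene campos [ 1.024 -0.455  0.713]
board top corners [array([ 0.7778, -0.1688]), array([ 0.7943, -0.2455]), array([ 0.4983, -0.315 ]), array([ 0.4793, -0.2417])]
diff [ 0.529 -0.062  0.022] purple [ 0.408 -0.206  0.03 ]
```

View pics/crop.png

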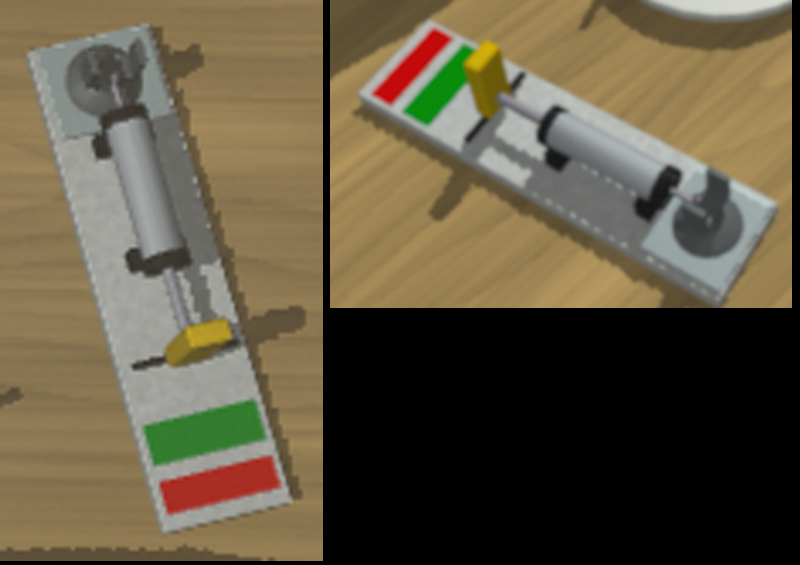

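The crop confirms it: the yellow handle on the grey-bracket gauge, whose axis runs at about 14° in the world and whose handle is at about (0.583, -0.255). Moving there at height with the tool turned to yaw 14°.

Request:
{"op": "drive_tool", "data": {
  "commands": [
    [[-1,-1,0,2,1],[-3.4,-3.2,0,8,1],[-6.8,-6.4,0,16,1],[-10.2,-9.6,0,24,1],[-13.6,-12.8,0,32,1],[-17,-16,0,40,1],[-20.4,-19.2,0,48,1],[-23.8,-22.4,0,56,1],[-27.2,-25.6,0,64,1],[-30.6,-28.8,0,72,1],[-33,-31,0,78,1],[-34,-32,0,80,1]]
  ]
}}

```text
clock: 1.6
tool_pos: [0.439, 0.1236, 0.2315]
orientation: [180.0, 0.0, 73.8]
wrist_force: [0.3, 0.1, 0.3]
width: 0.0855
grasp_force: 0.0
```

Request:
{"op": "drive_tool", "data": {
  "commands": [
    [[-1,0.8,0,2,1],[-4,3,0,8,1],[-7.5,5.6,0,14,1],[-11,8.2,0,21,1],[-14.5,10.8,0,28,1],[-18,13.4,0,34,1],[-21.5,16,0,41,1],[-25,18.6,0,48,1],[-28.5,21.2,0,54,1],[-31.5,23.4,0,59,1],[-32.8,24.2,0,60,1],[-32.8,24.2,0,60,1]]
  ]
}}

```text
clock: 2.8
tool_pos: [0.5824, -0.256, 0.2309]
orientation: [-180.0, 0.0, 14.1]
wrist_force: [-0.2, 0.4, 0.0]
width: 0.0857
grasp_force: 0.0
```

```bash
python3 - <<'E'
from h import *
from scipy.spatial.transform import Rotation as Ro
s=sense();print(s['clock'],s['tool_pos'],s['orientation'],s['wrist_force'])
im=snapshot('wrist');cv2.imwrite('pics/w1.png',im)
k=calibration('wrist');T=np.array(k['T_tool_cam']);K=np.array(k['intrinsics'])
W=np.eye(4);W[:3,:3]=Ro.from_euler('xyz',s['orientation'],degrees=True).as_matrix();W[:3,3]=s['tool_pos'];C=W@T
def wray(uv,z):
    d=C[:3,:3]@np.linalg.solve(K,[*uv,1]);o=C[:3,3];return o+d*(z-o[2])/d[2]
print('cam',C[:3,3])
full=(0,0,640,480)
g=blobs(im,*G,full);y=blobs(im,*Y,full)
print('g',cen(g),[wray(p,.012).round(4)[:2] for p in cv2.boxPoints(cv2.minAreaRect(cv2.findNonZero(g)))] if g.any() else '')
for d in landmark_of('yellow_grip','wrist'):print(d['at'],d['score'],wray(d['at'],.066))
m=rd2(im,full)
if m.any():print('r',cen(m),[wray(p,.012).round(4)[:2] for p in cv2.boxPoints(cv2.minAreaRect(cv2.findNonZero(m)))])
E
```

```text
2.8 [ 0.58237256 -0.25604332  0.23090872] [-1.79994579e+02  1.33963758e-02  1.41330054e+01] [-0.16369879  0.41028145  0.02793777]
cam [ 0.65005004 -0.23902999  0.3720904 ]
g (322.4274750575595, 247.97237145049885, 1303.0) [array([ 0.5169, -0.2358]), array([ 0.5395, -0.2307]), array([ 0.5559, -0.2963]), array([ 0.5336, -0.3025])]
r (322.46718576195775, 275.007786429366, 899.0) [array([ 0.5059, -0.2405]), array([ 0.5219, -0.3045]), array([ 0.5056, -0.309 ]), array([ 0.4894, -0.2443])]
```

View pics/w1.png

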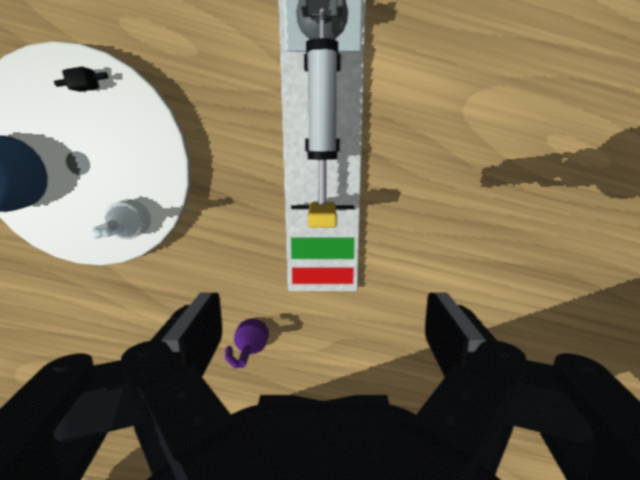

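The wrist view shows the yellow handle (322,214) centred between the fingers, with the board square to the tool and the diffuser well clear at (125,218). Descending so the grasp point reaches about 66 mm.

Request:
{"op": "drive_tool", "data": {
  "commands": [
    [[0,0,0.8,0,1],[0,0,2.8,0,1],[0,0,4.8,0,1],[0,0,6.8,0,1],[0,0,8.8,0,1],[0,0,10.8,0,1],[0,0,12.8,0,1],[0,0,14.8,0,1],[0,0,16.4,0,1],[0,0,17.6,0,1],[0,0,18.2,0,1],[0,0,18.2,0,1]]
  ]
}}

```text
clock: 4.1
tool_pos: [0.5821, -0.2542, 0.0487]
orientation: [-180.0, 0.1, 14.3]
wrist_force: [-0.4, 0.0, -0.6]
width: 0.0853
grasp_force: 0.0
```

Request:
{"op": "drive_tool", "data": {
  "commands": [
    [[0,0,0,0,0],[0,0,0,0,0],[0,0,0,0,-0.2],[0,0,0,0,-0.4],[0,0,0,0,-0.6],[0,0,0,0,-0.8],[0,0,0,0,-1],[0,0,0,0,-1],[0,0,0,0,-1],[0,0,0,0,-1]]
  ]
}}

```text
clock: 5.1
tool_pos: [0.5828, -0.2548, 0.05]
orientation: [180.0, -0.0, 14.2]
wrist_force: [-1.1, -1.4, 5.3]
width: 0.0251
grasp_force: 59.0
```

```bash
python3 - <<'E'
from h import *
s=sense();print(s['clock'],s['tool_pos'],s['wrist_force'],s['width'],s['grasp_force'])
w=snapshot('wrist');c=snapshot('scene')[300:440,140:350]
b=cv2.resize(c,None,fx=1.9,fy=1.9,interpolation=2);w=cv2.resize(w,(400,300))
o=np.zeros((300,800,3),np.uint8);o[:,:400]=w;o[:b.shape[0],401:401+b.shape[1]]=b;cv2.imwrite('pics/grip.png',o)
E
```

```text
5.1 [ 0.58277801 -0.25484795  0.04999065] [-1.110551   -1.39025523  5.28475839] 0.025073466929650026 59.03615176677704
```

View pics/grip.png

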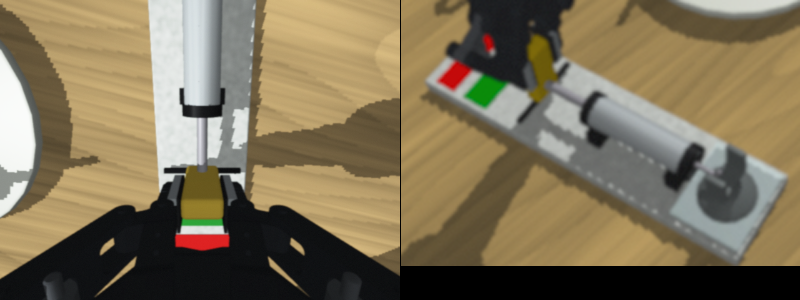

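The handle is gripped squarely between the pads, still home, with the pointer just short of the green band. Pulling it out at about 40–50 mm/s.

Request:
{"op": "drive_tool", "data": {
  "commands": [
    [[-0.2,0,0,0,-1],[-0.6,0,0,0,-1],[-1,0,0,0,-1],[-1.5,0,0,0,-1],[-2,0,0,0,-1],[-2.5,0,0,0,-1],[-3,0,0,0,-1],[-3.5,0,0,0,-1],[-4,0,0,0,-1],[-4.4,0,0,0,-1],[-4.7,0,0,0,-1],[-4.7,0,0,0,-1]]
  ]
}}

```text
clock: 6.4
tool_pos: [0.5386, -0.2661, 0.05]
orientation: [179.9, -0.2, 14.2]
wrist_force: [9.0, 5.3, 2.5]
width: 0.0251
grasp_force: 58.9
```

```bash
python3 - <<'E'
from h import *
s=sense();print(s['clock'],s['tool_pos'],s['wrist_force'],s['width'],s['grasp_force'])
w=snapshot('wrist');c=snapshot('scene')[300:440,140:350]
b=cv2.resize(c,None,fx=1.9,fy=1.9,interpolation=2);w=cv2.resize(w,(400,300))
o=np.zeros((300,800,3),np.uint8);o[:,:400]=w;o[:b.shape[0],401:401+b.shape[1]]=b;cv2.imwrite('pics/pull.png',o)
E
```

```text
6.4 [ 0.53862703 -0.26608558  0.0500445 ] [9.00758063 5.29681811 2.48292748] 0.02508090598164591 58.905168771743774
```

View pics/pull.png

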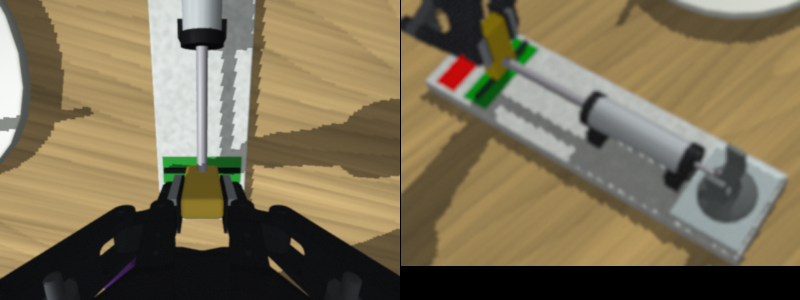

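The pointer bar now lies over the middle of the green band (about (200,170) in the left panel), and a pull of about 10 N agrees. Holding for 2.4 s, then easing home.

Request:
{"op": "drive_tool", "data": {
  "commands": [
    [[0,0,0,0,-1],[0,0,0,0,-1],[0,0,0,0,-1],[0,0,0,0,-1],[0,0,0,0,-1],[0,0,0,0,-1],[0,0,0,0,-1],[0,0,0,0,-1],[0,0,0,0,-1],[0,0,0,0,-1],[0,0,0,0,-1],[0,0,0,0,-1]]
  ]
}}

```text
clock: 7.7
tool_pos: [0.539, -0.266, 0.05]
orientation: [179.9, -0.2, 14.2]
wrist_force: [9.6, 4.9, 2.9]
width: 0.0249
grasp_force: 58.9
```

Request:
{"op": "drive_tool", "data": {
  "commands": [
    [[0,0,0,0,-1],[0,0,0,0,-1],[0,0,0,0,-1],[0,0,0,0,-1],[0,0,0,0,-1],[0,0,0,0,-1],[0,0,0,0,-1],[0,0,0,0,-1],[0,0,0,0,-1],[0,0,0,0,-1],[0,0,0,0,-1],[0,0,0,0,-1]]
  ]
}}

```text
clock: 8.9
tool_pos: [0.539, -0.266, 0.05]
orientation: [179.9, -0.2, 14.2]
wrist_force: [8.5, 5.6, 3.5]
width: 0.0253
grasp_force: 58.9
```

Request:
{"op": "drive_tool", "data": {
  "commands": [
    [[0.2,0,0,0,-1],[0.6,0,0,0,-1],[1,0,0,0,-1],[1.5,0,0,0,-1],[2,0,0,0,-1],[2.5,0,0,0,-1],[3,0,0,0,-1],[3.5,0,0,0,-1],[4,0,0,0,-1],[4.3,0,0,0,-1],[4.5,0,0,0,-1],[4.5,0,0,0,-1]]
  ]
}}

```text
clock: 10.1
tool_pos: [0.5815, -0.2552, 0.05]
orientation: [179.9, -0.1, 14.2]
wrist_force: [2.5, 2.0, 7.0]
width: 0.025
grasp_force: 59.3
```

Request:
{"op": "drive_tool", "data": {
  "commands": [
    [[0.1,0,0,0,-1],[0.2,0,0,0,-1],[0.2,0,0,0,-1],[0.2,0,0,0,-1]]
  ]
}}

```text
clock: 10.5
tool_pos: [0.5827, -0.2549, 0.05]
orientation: [180.0, -0.0, 14.2]
wrist_force: [0.7, 1.9, 6.7]
width: 0.0251
grasp_force: 59.6
```

Back at the starting point. Releasing, then rising clear.

Request:
{"op": "drive_tool", "data": {
  "commands": [
    [[0,0,0,0,-0.2],[0,0,0,0,0],[0,0,0,0,0.3],[0,0,0,0,0.6],[0,0,0,0,1],[0,0,0,0,1],[0,0,0,0,1],[0,0,0,0,1]]
  ]
}}

```text
clock: 11.3
tool_pos: [0.5825, -0.2546, 0.0493]
orientation: [-180.0, 0.0, 14.2]
wrist_force: [0.5, 0.5, -0.1]
width: 0.0854
grasp_force: 0.0
```

Request:
{"op": "drive_tool", "data": {
  "commands": [
    [[0,0,-0.8,0,1],[0,0,-2.5,0,1],[0,0,-4.5,0,1],[0,0,-6.5,0,1],[0,0,-8.5,0,1],[0,0,-10.5,0,1],[0,0,-12.5,0,1],[0,0,-14.5,0,1],[0,0,-16,0,1],[0,0,-17,0,1],[0,0,-17,0,1],[0,0,-17,0,1]]
  ]
}}

```text
clock: 12.5
tool_pos: [0.5822, -0.2545, 0.2191]
orientation: [-180.0, 0.0, 14.2]
wrist_force: [0.1, -0.3, -0.8]
width: 0.0855
grasp_force: 0.0
```

```bash
python3 - <<'E'
from h import *
s=sense();print(s['clock'],s['tool_pos'],s['wrist_force'],s['width'])
cv2.imwrite('pics/end.png',snapshot('wrist'))
E
```

```text
12.5 [ 0.58221715 -0.25446364  0.21908282] [ 0.11116004 -0.31132707 -0.75190671] 0.08548452102046254
```

View pics/end.png

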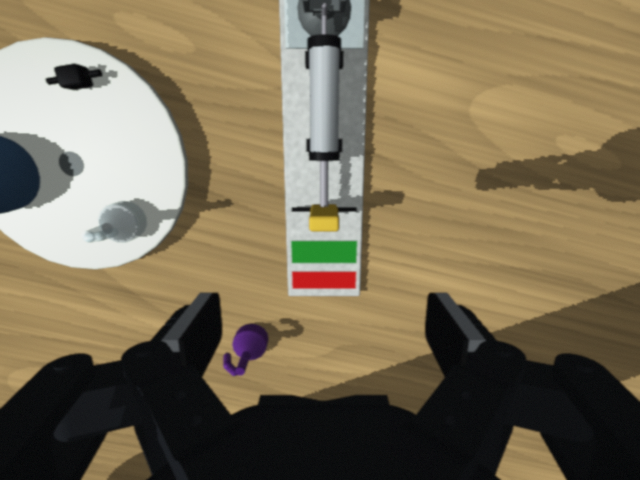

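The handle is home at (323,217), the same as before the pull. The diffuser still stands at (122,220), and the gripper is clear.

```bash
python3 -c "
from station import *
print(finish_job())"
```

```text
the job is handed in; nothing more can be done
None
```

The job is handed in at about 12.5 s: the yellow handle was held over the green band for about 2.5 s, eased home and released, with the diffuser and blue-handled gauge left alone; `finish_job` gave no verdict.

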